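# Stand the fallen pump dispenser up and work its pump

### The job

The green pump dispenser has toppled on the white shelf and its head hangs over the edge: tip it back up so that it stands upright on the shelf board. Then push its black pump head all the way down to its stop and let it spring back up, leaving the dispenser standing, without pushing the bowls, the dabba, the tray or the spoon rest about.

Things in the scene. Friction and masses are not known exactly. Their poses are not given: they have to be found in the camera images.
- bottle: Green pump dispenser, loose, 0.26 to 0.4 kg, mass centre 65 mm above its base. Origin: centre of its underside; own z runs to the pump head, own x is the spout's side. Body 72 x 72 mm, 112 mm tall, then a short cone and the collar. Starts lying on its -x side, spout up, own z level, the body on the board, collar and head sticking out over the front edge.
- base_edge (a point): Middle of the base's -x edge (36 mm from the base's centre): the edge that lies on the board at the start, over which the bottle tips up. It passes its balance after about 60 degrees of tipping and then drops onto its base by itself, spout away from the board's front edge.
- collar (a point): Centre of the top face of the white collar, on the bottle's axis 147 mm from the base. The collar has radius 22 mm and is 21 mm tall. A thin stem (radius 6 mm) leads on to the pump head 13 mm further.
- pump (a joint): Travel of the pump head towards the collar: 0 = up, 0.012 m = fully down on its stop. A spring holds it up: about 2 N to start moving, 8 N at the stop; it springs back when released.
- pump_top (a point): Centre of the flat end face of the black pump head, on the bottle's axis, 175 mm from the base when up. The head has radius 17 mm and is 15 mm tall; its spout, 14 mm wide and 10 mm deep and close to the top, reaches 56 mm from the axis along the bottle's +x. At the start the head's end is 35 to 65 mm beyond the board's front edge, its underside 19 mm higher than the board's top.
- shelf_top (a point): Centre of the upper face of the fixed white shelf board, 120 mm above the table. 280 mm deep along its own x (front edge at x = -140 mm, facing the robot and its right), 560 mm wide along its own y, 18 mm thick, on four turned legs. A steel hook rail with S-hooks runs under it, 35 mm behind the front edge and 40 mm below the top.
- bowls: Stack of three nested steel bowls, loose, 124 mm across and 62 mm high, standing on the board at one end. Origin: centre of the underside. Leave alone.
- dabba: Round aluminium tin with a lid, loose, 92 mm across and 118 mm high, standing on the board at the other end. Origin: centre of the underside. Leave alone.
- tray: Black plastic tray, loose, 130 x 200 x 22 mm, lying on the table to the robot's left. Origin: centre of the underside. Leave alone.
- spoon_rest: Blue ceramic spoon rest, loose, 90 mm round dish with a 50 mm tab, 10 mm high, lying on the table to the robot's right. Origin: centre of the dish's underside. Leave alone.
Things that resemble listed ones, but are neither listed nor needed, are in the scene too. Of the things that look like the bottle, the smallest one is meant.

How it is judged:
By the outcome, as a careful person would: the job done as asked, in the order asked, and still so for the second after the job is handed in, with the robot touching nothing.
It also fails if it takes over 64 s, if anything falls off the work surface, if the arm or the gripper's body presses on something with over 40 N, if the wrist force passes 120 N, or if a joint passes its speed limit or range.

### The arm

A 6-joint arm with a two-finger parallel gripper is mounted at the origin on the work surface. World frame = base frame: x ahead of the robot, y to its left, z up, the work surface at z = 0. Lengths are in m, angles in rad, forces in N, time in s.
With the tool pointing down it reaches from about 0.275 to 0.825 m from the base axis. Payload 5.2 kg.
Tool frame: the origin (TCP) lies midway between the tips of the shut fingers; the grasp point (between the pads) lies 19 mm behind it; z points along the fingers, y is the line along which they close (so a half turn about z gives the same grasp; the last joint's range is limited). The gripper opens to 93 mm and grips with 3 to 60 N. Pads are 15 mm wide; open, the fingers measure 128 mm over their backs; the gripper's body (75 mm by 188 mm) begins 65 mm behind the grasp point.
Start: joints at [-1.405, 0.259, 1.535, -0, 1.348, -0.203], TCP at [0.198, -0.513, 0.219] pointing down, gripper open.
Joint ranges: [-3.14, 3.14], [-0.91, 2.08], [0.19, 2.58], [-1.22, 4.36], [0.22, 2.71], [-3.12, 3.12]. Speed limits (rad/s): [2.57, 2.57, 3.14, 3.14, 3.14, 3.14].

### API

Orientations are given as a unit quaternion [w, x, y, z].
In Python, from rig import robot gives the robot as it stands.
- The arm moves only by the tool servo_tool, never from a script. Its argument "deltas" is a list of rows, each a list of 6 numbers: the shift along the tool's x, y, z in units of 80 cm (1.0 is 80 cm), then the turn, a rotation vector about the tool's x, y, z in units of 120 degrees (1.0 is 120 degrees). A call has 1 to 10 rows; each row is the pose to reach, as a shift and turn from the pose commanded when the call began, along the tool's axes at that moment; what a row does not reach only later rows make up. A row lasts 1/10 s, in which the tool goes at most 50 mm and 8.59 degrees, less where a joint would pass 70% of its speed; a pose out of reach is approached as far as the arm can. A call with a number of a shift or a turn outside -1 to 1 is refused whole. A call with a gripper value outside its range is refused whole. "hand" is the closure, from -1 (fully open) to 1 (shut), set as the call begins (left out, the last holds). The fingers move at their own pace and stop on an object; the grip force is fixed at half the most. Time passes only in rows, so rows that repeat a pose let the fingers close. It gives the time, the measured TCP pose, the force, the opening and the grip force at its end, in the units of the state.
- robot.observe(): the state, without advancing time (a new reading comes with each control period).
- robot.snapshot(name): name is "side" or "top"; returns the picture (420x560x3 uint8, red, green, blue); there is no depth.
- robot.calibration(name): a dict with "intrinsics" (3x3 intrinsics, pixels), "rvec" (rotation vector, rad) and "tvec" (3), from world to camera coordinates, as OpenCV has them. Camera axes: x right, y down, z forward; pixel columns grow to the right and rows downward; lengths in m; the calibration is good to about 2 mm. A picture is of the moment at which its call begins. calibration takes no time and is no camera call.
- robot.finish_job(): hands the job in; it is judged then, once.
The state is a dict: "clock": time; "qpos": joint angles; "dq": joint speeds; "joint_torque": joint torques, N m; "position": TCP position; "tool_rot": TCP orientation; "contact_force": force on the tool from outside, world axes, zero at the start; "moment": the same for the moment, N m; "width": opening from 0.0 (shut) to 1.0 (fully open); "finger_force": force on a finger pad.
Only numpy, scipy, OpenCV 4.12 (cv2) and the standard library are available. Lean on these libraries where they do the work, as an engineer would, in place of code of your own. Each camera call takes 0.05 s, during which the arm holds its last target. There are 200 camera calls.

## Working session

There is one attempt and no reset: what is moved stays moved. The work goes in short steps, Python scripts to look and compute and a tool call to move; the robot and the scene stay as the last step left them, time stands still between calls to the robot, and variables do not carry over. Pictures are saved under pics/ and viewed, at most 10 in all, crops included, and the job is handed in when it is done.

Besides the shell and the picture viewer there is one more tool, called after "Emit:" by a JSON object that holds its "fn" and its "kwargs". servo_tool: Moves the arm, as the interface text tells. Its arguments: {"type":"object","properties":{"deltas":{"type":"array"},"hand":{"type":"number"}},"required":["deltas"]}

```bash
mkdir -p pics; python3 - <<'E'
from rig import robot
import cv2,numpy as np
s=robot.observe(); print(s['clock'],s['position'],s['tool_rot'],s['width'])
for n in("side","top"):
    im=robot.snapshot(n); cv2.imwrite(f"pics/{n}0.png",im[:,:,::-1])
    c=robot.calibration(n); R=cv2.Rodrigues(np.array(c['rvec']))[0]; print(n,c['intrinsics'],(-R.T@np.array(c['tvec']).ravel()).round(3),R.round(2).tolist())
E
```

```text
0.0 [ 0.19818022 -0.51244858  0.21780664] [-9.30488647e-04  9.83047491e-01  1.83348750e-01 -8.61292834e-07] 1.0024317661985582
side [[468.05643534   0.         280.73415352]
 [  0.         468.05643534 201.97718525]
 [  0.           0.           1.        ]] [0.179 0.831 1.034] [[-0.91, -0.42, 0.01], [-0.31, 0.64, -0.71], [0.29, -0.64, -0.71]]
top [[473.75713426   0.         282.63410438]
 [  0.         473.75713426 211.35595648]
 [  0.           0.           1.        ]] [0.472 0.019 1.437] [[-0.02, -1.0, -0.02], [-1.0, 0.02, -0.05], [0.05, 0.02, -1.0]]
```

```bash
sleep 1; ls .
```

```text
pics
```

View pics/top0.png

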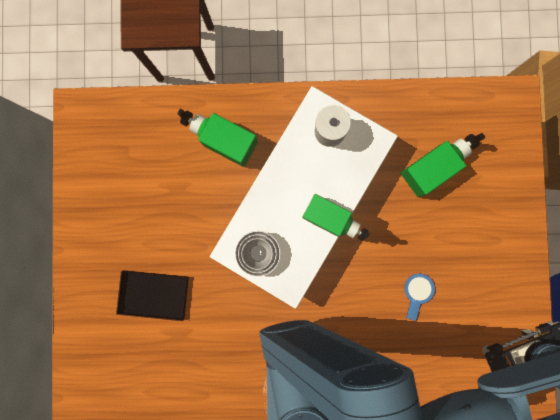

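View pics/side0.png

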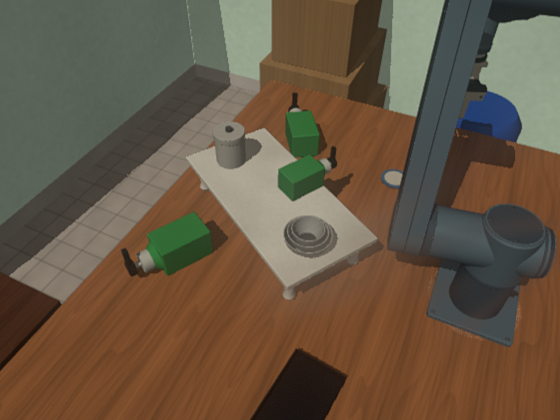

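The target is the small bottle on the shelf (top view: body at 328,215, head at 363,234). The two larger look-alikes lie on the table. Now I'll measure it.

```bash
cat > h.py <<'E'
import cv2,numpy as np
from rig import robot
C={}
for n in("side","top"):
    c=robot.calibration(n); R=cv2.Rodrigues(np.array(c['rvec'],float))[0]; t=np.array(c['tvec'],float).ravel()
    C[n]=(np.array(c['intrinsics']),R,t,-R.T@t)
def ray(n,p):
    K,R,t,o=C[n]; v=R.T@np.linalg.solve(K,[p[0],p[1],1.]); return o,v/np.linalg.norm(v)
def onz(n,p,z): o,v=ray(n,p); return o+v*(z-o[2])/v[2]
def tri(ps,pt):
    (o1,v1),(o2,v2)=ray("side",ps),ray("top",pt)
    s=np.linalg.lstsq(np.c_[v1,-v2],o2-o1,rcond=None)[0]; a,b=o1+v1*s[0],o2+v2*s[1]
    return (a+b)/2,np.linalg.norm(a-b)
def proj(n,X):
    K,R,t,o=C[n]; x=K@(R@np.asarray(X)+t); return x[:2]/x[2]
def green(im):
    h=cv2.cvtColor(im,cv2.COLOR_RGB2HSV); return cv2.inRange(h,(45,120,40),(75,255,255))
def blob(m,p):
    cs=cv2.findContours(m,cv2.RETR_EXTERNAL,cv2.CHAIN_APPROX_NONE)[0]
    return max(cs,key=lambda c:cv2.pointPolygonTest(c,p,True))
E
python3 - <<'E'
from h import *
T=cv2.imread("pics/top0.png")[:,:,::-1];S=cv2.imread("pics/side0.png")[:,:,::-1]
ct=blob(green(T),(328,215));cs=blob(green(S),(302,178))
r=cv2.minAreaRect(ct);b=cv2.boxPoints(r);print(r)
for p in b: print(p.round(1),onz("top",p,.192).round(4))
print("side poly",cv2.approxPolyDP(cs,3,True)[:,0].tolist()); print("top poly",cv2.approxPolyDP(ct,2,True)[:,0].tolist())
# shelf corners top
w=cv2.inRange(cv2.cvtColor(T,cv2.COLOR_RGB2HSV),(0,0,150),(180,50,255)); c=max(cv2.findContours(w,0,2)[0],key=cv2.contourArea)
q=cv2.boxPoints(cv2.minAreaRect(c)); P=np.array([onz("top",p,.12) for p in q]);print("shelf",q.round(1).tolist(),P.round(4).tolist(),np.linalg.norm(np.diff(P,axis=0),axis=1))
a=cv2.resize(T[185:265,290:400],None,fx=5,fy=5,interpolation=2);s=cv2.resize(S[130:220,260:370],None,fx=5,fy=5,interpolation=2)
cv2.imwrite("pics/c1.png",np.vstack([np.hstack([a[:400]])])[:,:,::-1]);cv2.imwrite("pics/c2.png",s[:,:,::-1])
E
```

```text
((328.60003662109375, 215.80003356933594), (45.615779876708984, 26.832815170288086), 26.56505012512207)
[302.2 217.6] [ 0.5192 -0.0102  0.192 ]
[314.2 193.6] [ 0.5817 -0.0433  0.192 ]
[355. 214.] [ 0.5255 -0.1488  0.192 ]
[343. 238.] [ 0.4633 -0.1156  0.192 ]
side poly [[323, 167], [307, 155], [279, 170], [283, 173], [283, 168], [290, 168], [294, 178], [299, 175], [298, 180]]
top poly [[314, 195], [303, 217], [335, 234], [345, 233], [351, 222], [350, 212]]
shelf [[206.0, 0.0], [559.0, 0.0], [559.0, 80.0], [206.0, 80.0]] [[1.1501, 0.2479, 0.12], [1.1189, -0.7494, 0.12], [0.8902, -0.7377, 0.12], [0.9179, 0.251, 0.12]] [0.99781527 0.22899384 0.98909678]
```

View pics/c1.png

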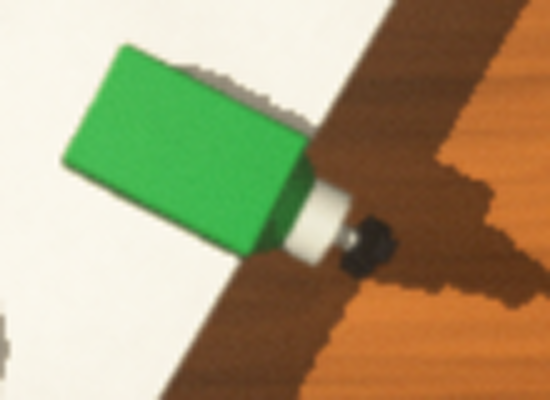

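View pics/c2.png

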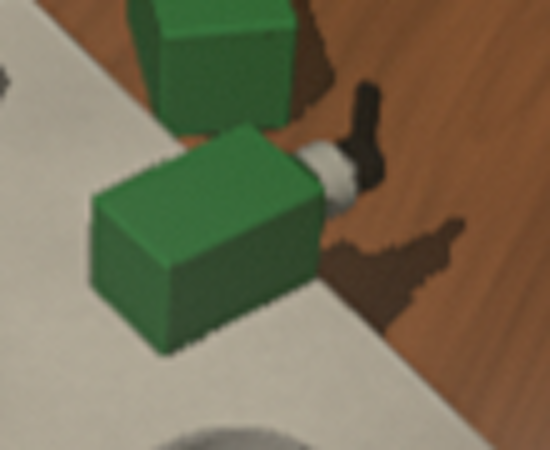

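Top crop: top-face corners at (127,44), (63,160), (310,143) and (245,257), collar around (317,222). In the side crop the same corners are at (94,198), (168,266), (247,125) and (324,187). Next I triangulate.

```bash
python3 - <<'E'
from h import *
f=lambda o,c:np.array(o)+(np.array(c)+.5)/5-.5
t=[(127,44),(63,160),(310,143),(245,257)];s=[(94,198),(168,266),(247,125),(324,187)]
P=[]
for a,b in zip(t,s):
    X,e=tri(f((260,130),b),f((290,185),a)); P.append(X); print(X.round(4),round(e,4))
Z=np.array([onz("top",f((290,185),a),.192) for a in t]); print(Z.round(4).tolist())
B=(Z[0]+Z[1])/2; H=(Z[2]+Z[3])/2; d=H-B; print("len",np.linalg.norm(d),"wid",np.linalg.norm(Z[0]-Z[1]),np.linalg.norm(Z[2]-Z[3])); d/=np.linalg.norm(d)
print("d",d,"perp",(Z[0]-Z[1])@d)
M=Z.mean(0); base=M-d*.056; base[2]=.156; print("base axis pt",base.round(4),"ang",np.degrees(np.arctan2(d[1],d[0])))
for L in(126,147,175): X=base+d*L/1000; print(L,X.round(4),((proj("top",X)-(290,185)+.5)*5).round(0),((proj("side",X)-(260,130)+.5)*5).round(0))
# collar top-view corners at axis height
c=np.array([(318,178),(350,195),(315,266),(284,247)]).mean(0);print("collar",onz("top",f((290,185),c),.156),(base+d*.1365))
# front edge pts in crop
e=[onz("top",f((290,185),p),.12) for p in((395,0),(160,400))];u=e[0]-e[1];u/=np.linalg.norm(u);n=np.array([u[1],-u[0],0]);print("edge normal",n,"head beyond",(base+d*.175-e[0])@n)
E
```

```text
[ 0.5819 -0.0454  0.1928] 0.0004
[ 0.5218 -0.0101  0.1959] 0.0004
[ 0.529  -0.1393  0.1936] 0.0026
[ 0.4695 -0.1035  0.1978] 0.0014
[[0.5822, -0.0454, 0.192], [0.5218, -0.0103, 0.192], [0.5278, -0.14, 0.192], [0.4688, -0.1043, 0.192]]
len 0.10849859694562952 wid 0.06983956956180208 0.06893653307926681
d [-0.49458856 -0.86912724  0.        ] perp 0.0006865250122775682
base axis pt [ 0.5528 -0.0263  0.156 ] ang -119.64262291364751
126 [ 0.4905 -0.1358  0.156 ] [296. 216.] [306. 199.]
147 [ 0.4801 -0.1541  0.156 ] [331. 234.] [335. 186.]
175 [ 0.4663 -0.1784  0.156 ] [377. 259.] [372. 168.]
collar [ 0.48697673 -0.14697774  0.156     ] [ 0.48532632 -0.14495685  0.156     ]
edge normal [-0.52876328 -0.84876934  0.        ] head beyond 0.05855873155051389
```

```bash
cat >> h.py <<'E'
from scipy.spatial.transform import Rotation as Ro
d=np.array([-.4946,-.8691,0]); up=np.array([0,0,1.]); Y=np.array([.8691,-.4946,0])
base=np.array([.5528,-.0263,.156]); pivot=base-up*.036
def toolR(phi):
    p=np.radians(phi); z=-up*np.cos(p)-d*np.sin(p); return Ro.from_matrix(np.c_[np.cross(Y,z),Y,z])
def cur():
    s=robot.observe(); q=s['tool_rot']; return np.array(s['position']),Ro.from_quat([q[1],q[2],q[3],q[0]]),s
def rows(targets,start=None):
    p,R=start if start else cur()[:2]
    for P,Q in targets:
        print([round(float(v),4) for v in np.r_[R.inv().apply(P-p)/.8,(R.inv()*Q).as_rotvec(degrees=True)/120]])
E
python3 - <<'E'
from h import *
col=base+d*.1365
for phi in(60,):
    R=toolR(phi);z=R.as_matrix()[:,2]; print(col,z); rows([(col-z*.13,R)])
E
```

```text
[ 0.4852871  -0.14493215  0.156     ] [ 0.42834195  0.75267285 -0.50000676]
[0.3913, -0.2102, -0.0034, 0.1703, 0.4792, -0.2963]
```

Emit:
{"fn": "servo_tool", "kwargs": {"deltas": [[0.391, -0.21, -0.003, 0.17, 0.479, -0.296], [0.391, -0.21, -0.003, 0.17, 0.479, -0.296], [0.391, -0.21, -0.003, 0.17, 0.479, -0.296], [0.391, -0.21, -0.003, 0.17, 0.479, -0.296], [0.391, -0.21, -0.003, 0.17, 0.479, -0.296], [0.391, -0.21, -0.003, 0.17, 0.479, -0.296], [0.391, -0.21, -0.003, 0.17, 0.479, -0.296], [0.391, -0.21, -0.003, 0.17, 0.479, -0.296], [0.391, -0.21, -0.003, 0.17, 0.479, -0.296], [0.391, -0.21, -0.003, 0.17, 0.479, -0.296]], "hand": -1}}

```text
clock: 1.1
position: [0.4292, -0.2441, 0.2197]
tool_rot: [-0.251, 0.75, 0.434, 0.431]
contact_force: [0.4, -0.2, 0.0]
width: 1.001
finger_force: 0.0
```

```bash
python3 - <<'E'
from h import *
p,R,s=cur(); col=base+d*.1365; Q=toolR(60);z=Q.as_matrix()[:,2]
print(s['qpos'],"err deg",(R.inv()*Q).magnitude()*57.3, (R.inv().apply(col-p)*1000).round(1))
rows([(col-z*.06,Q),(col+z*.009,Q)])
im=robot.snapshot("top"); im2=robot.snapshot("side")
cv2.imwrite("pics/m1.png",np.vstack([cv2.resize(x[110:270,230:470],None,fx=1.8,fy=1.8) for x in(im,im2)])[:,:,::-1])
E
```

```text
[-1.27876626  0.49949653  1.66196226  0.6970545   1.78869612 -0.90396096] err deg 0.2105763296655069 [  2.   -0.4 130.5]
[0.0024, -0.0005, 0.0882, 0.0003, 0.0008, -0.0016]
[0.0026, -0.0005, 0.1744, 0.0003, 0.0008, -0.0016]
```

View pics/m1.png

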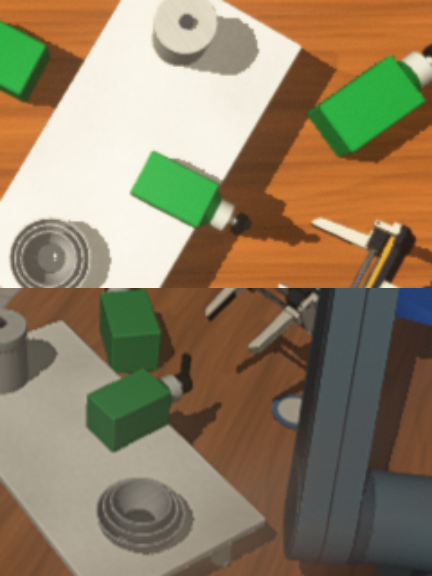

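Emit:
{"fn": "servo_tool", "kwargs": {"deltas": [[0.001, 0, 0.04, 0, 0.001, -0.002], [0.001, 0, 0.08, 0, 0.001, -0.002], [0.001, 0, 0.11, 0, 0.001, -0.002], [0.001, 0, 0.14, 0, 0.001, -0.002], [0.001, 0, 0.155, 0, 0.001, -0.002], [0.001, 0, 0.168, 0, 0.001, -0.002], [0.001, 0, 0.168, 0, 0.001, -0.002], [0.001, 0, 0.168, 0, 0.001, -0.002]]}}

```text
clock: 2.0
position: [0.4874, -0.143, 0.1548]
tool_rot: [-0.249, 0.748, 0.437, 0.433]
contact_force: [0.1, 0.4, 0.4]
width: 1.0
finger_force: 0.0
```

```bash
python3 - <<'E'
from h import *
p,R,s=cur(); col=base+d*.139
print(s['contact_force'],(R.inv().apply(col-p)*1000).round(1),s['width'])
im=robot.snapshot("top"); im2=robot.snapshot("side")
cv2.imwrite("pics/m2.png",np.vstack([cv2.resize(x[130:260,280:430],None,fx=2.3,fy=2.3) for x in(im,im2)])[:,:,::-1])
E
```

```text
[0.09675646 0.44918318 0.35751033] [-1.5 -0.9 -5.1] 0.9995472019219609
```

View pics/m2.png

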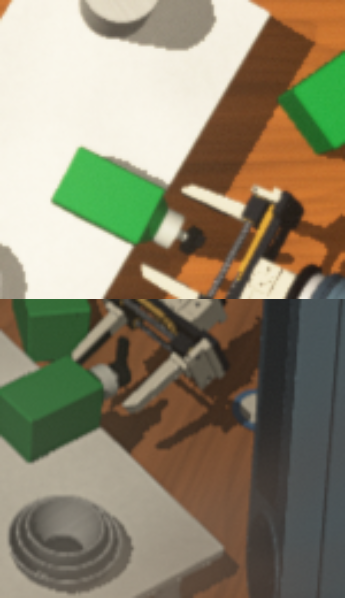

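Both fingertips straddle the collar: their midpoint is at (167,229) and the collar is at (168,228). Close the gripper.

Emit:
{"fn": "servo_tool", "kwargs": {"deltas": [[0, 0, 0, 0, 0, 0], [0, 0, 0, 0, 0, 0], [0, 0, 0, 0, 0, 0], [0, 0, 0, 0, 0, 0], [0, 0, 0, 0, 0, 0], [0, 0, 0, 0, 0, 0], [0, 0, 0, 0, 0, 0], [0, 0, 0, 0, 0, 0], [0, 0, 0, 0, 0, 0], [0, 0, 0, 0, 0, 0]], "hand": 1}}

```text
clock: 3.1
position: [0.4875, -0.1424, 0.1543]
tool_rot: [-0.25, 0.748, 0.437, 0.433]
contact_force: [0.8, -0.7, -0.2]
width: 0.463
finger_force: 30.0
```

```bash
cat >> h.py <<'E'
def arc(th_list,th0,p0,R0,lift=0.0):
    "targets for tipping the bottle from th0 by pivoting about base edge (rigid grasp)"
    out=[]
    for th in th_list:
        r=Ro.from_rotvec(-Y*np.radians(th-th0)); out.append((pivot+r.apply(p0-pivot)+up*lift,r*R0))
    return out
E
python3 - <<'E'
from h import *
p,R,s=cur();print(s['contact_force'],s['width']*93,s['finger_force'],p)
# sign check: rotation must raise d-end
print(Ro.from_rotvec(-Y*.1).apply(d), Ro.from_rotvec(Y*.1).apply(d))
rows(arc(range(4,41,4),0,p,R,.001))
E
```

```text
[ 0.84486394 -0.73420733 -0.19180242] 43.03651287982106 30.003595054149628 [ 0.48751269 -0.14241067  0.15432349]
[-0.49212915 -0.86475828  0.09982983] [-0.49212915 -0.86475828 -0.09982983]
[0.0128, 0.0001, -0.0034, 0.0002, -0.0333, -0.0001]
[0.0246, 0.0001, -0.0054, 0.0003, -0.0667, -0.0001]
[0.0365, 0.0002, -0.0066, 0.0005, -0.1, -0.0002]
[0.0485, 0.0002, -0.0069, 0.0006, -0.1333, -0.0002]
[0.0605, 0.0003, -0.0064, 0.0008, -0.1667, -0.0003]
[0.0724, 0.0004, -0.005, 0.0009, -0.2, -0.0003]
[0.0842, 0.0004, -0.0029, 0.0011, -0.2333, -0.0004]
[0.0959, 0.0005, 0.0001, 0.0013, -0.2667, -0.0005]
[0.1073, 0.0005, 0.0039, 0.0014, -0.3, -0.0005]
[0.1183, 0.0005, 0.0085, 0.0016, -0.3333, -0.0006]
```

Emit:
{"fn": "servo_tool", "kwargs": {"deltas": [[0.013, 0, -0.003, 0, -0.033, 0], [0.025, 0, -0.005, 0, -0.067, 0], [0.036, 0, -0.007, 0, -0.1, 0], [0.048, 0, -0.007, 0.001, -0.133, 0], [0.06, 0, -0.006, 0.001, -0.167, 0], [0.072, 0, -0.005, 0.001, -0.2, 0], [0.084, 0, -0.003, 0.001, -0.233, 0], [0.096, 0, 0, 0.001, -0.267, 0], [0.107, 0.001, 0.004, 0.001, -0.3, 0], [0.118, 0.001, 0.008, 0.002, -0.333, -0.001]]}}

```text
clock: 4.1
position: [0.5133, -0.0962, 0.2331]
tool_rot: [-0.086, 0.85, 0.498, 0.15]
contact_force: [0.8, 0.6, -1.6]
width: 0.465
finger_force: 30.0
```

```bash
python3 - <<'E'
from h import *
p,R,s=cur();print(s['contact_force'],s['width']*93,s['finger_force'],p,s['qpos'])
p0=np.array([ 0.48751269,-0.14241067,0.15432349]); R0=toolR(60)
print("tilt done",np.degrees((R.inv()*toolR(60)).magnitude()))
T=arc([40],0,p0,R0,.001)[0]; print((T[0]-p)*1000)
rows(arc([44,48,52,56,60,64,68,72,76,80],40,p-up*.001,R,.001))
im=robot.snapshot("top"); im2=robot.snapshot("side")
cv2.imwrite("pics/m3.png",np.vstack([cv2.resize(x[100:270,250:430],None,fx=1.7,fy=1.7) for x in(im,im2)])[:,:,::-1])
E
```

```text
[ 0.79175743  0.64060459 -1.63509331] 43.22723913377993 29.973446130752563 [ 0.51325301 -0.0961668   0.23312701] [-0.65083681  0.16589147  1.67241844  0.35157422  1.36409269 -0.22279687]
tilt done 40.12235493329677
[ 0.5854526   0.01517976 -0.21198519]
[0.0117, 0.0001, -0.0029, 0.0002, -0.0333, -0.0]
[0.0235, 0.0001, -0.0049, 0.0004, -0.0667, -0.0]
[0.0355, 0.0002, -0.0061, 0.0006, -0.1, -0.0]
[0.0475, 0.0003, -0.0064, 0.0008, -0.1333, -0.0]
[0.0596, 0.0004, -0.006, 0.001, -0.1667, -0.0]
[0.0715, 0.0004, -0.0047, 0.0012, -0.2, -0.0001]
[0.0834, 0.0005, -0.0025, 0.0014, -0.2333, -0.0001]
[0.095, 0.0006, 0.0005, 0.0016, -0.2667, -0.0001]
[0.1064, 0.0006, 0.0042, 0.0018, -0.3, -0.0001]
[0.1176, 0.0007, 0.0088, 0.002, -0.3333, -0.0001]
```

View pics/m3.png

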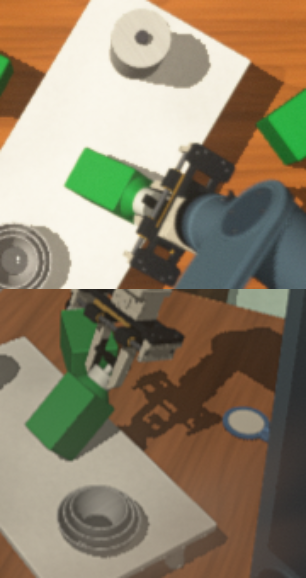

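The bottle has tipped about 40° while held. Its base edge is on the board at side-crop (60,450). Continue.

Emit:
{"fn": "servo_tool", "kwargs": {"deltas": [[0.012, 0, -0.003, 0, -0.033, 0], [0.023, 0, -0.005, 0, -0.067, 0], [0.035, 0, -0.006, 0.001, -0.1, 0], [0.047, 0, -0.006, 0.001, -0.133, 0], [0.06, 0, -0.006, 0.001, -0.167, 0], [0.071, 0, -0.005, 0.001, -0.2, 0], [0.083, 0, -0.002, 0.001, -0.233, 0], [0.095, 0.001, 0.001, 0.002, -0.267, 0], [0.106, 0.001, 0.004, 0.002, -0.3, 0], [0.118, 0.001, 0.009, 0.002, -0.333, 0]]}}

```text
clock: 5.2
position: [0.5584, -0.0177, 0.2579]
tool_rot: [0.086, 0.85, 0.497, -0.151]
contact_force: [0.7, 0.5, 0.3]
width: 0.468
finger_force: 30.0
```

```bash
python3 - <<'E'
from h import *
p,R,s=cur();print(s['contact_force'],s['width']*93,s['finger_force'],p,s['qpos'])
print("tilt done",np.degrees((R.inv()*toolR(60)).magnitude()))
rows(arc([82,84,86,88,90],80,p,R,0))
im=robot.snapshot("top"); im2=robot.snapshot("side")
cv2.imwrite("pics/m4.png",np.vstack([cv2.resize(x[80:260,250:430],None,fx=1.65,fy=1.65) for x in(im,im2)])[:,:,::-1])
E
```

```text
[0.70952778 0.51521558 0.28967435] 43.5358692230997 29.963517487049103 [ 0.55839411 -0.01768204  0.25791927] [-0.03144629  0.39015952  1.30708121 -0.30743562  1.61321035  0.49322506]
tilt done 80.06417121007448
[0.0058, 0.0, -0.0015, 0.0001, -0.0167, 0.0]
[0.0117, 0.0001, -0.0029, 0.0002, -0.0333, 0.0001]
[0.0176, 0.0001, -0.004, 0.0003, -0.05, 0.0001]
[0.0236, 0.0001, -0.0049, 0.0004, -0.0667, 0.0001]
[0.0296, 0.0002, -0.0057, 0.0005, -0.0833, 0.0002]
```

View pics/m4.png

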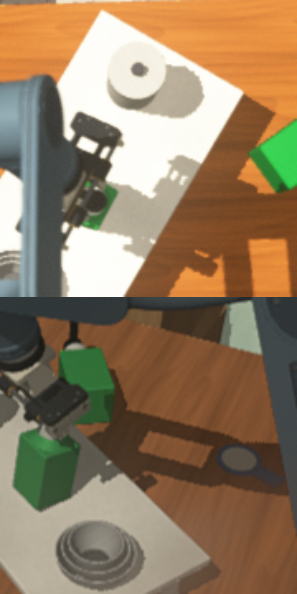

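Emit:
{"fn": "servo_tool", "kwargs": {"deltas": [[0.006, 0, -0.002, 0, -0.017, 0], [0.012, 0, -0.003, 0, -0.033, 0], [0.018, 0, -0.004, 0, -0.05, 0], [0.024, 0, -0.005, 0, -0.067, 0], [0.03, 0, -0.006, 0, -0.083, 0], [0.03, 0, -0.006, 0, -0.083, 0]]}}

```text
clock: 5.9
position: [0.5713, 0.0044, 0.2544]
tool_rot: [0.13, 0.833, 0.489, -0.224]
contact_force: [-0.8, 0.4, -1.7]
width: 0.471
finger_force: 30.0
```

```bash
python3 - <<'E'
from h import *
p,R,s=cur();print(s['contact_force'],s['moment'],s['width']*93,s['finger_force'],p)
z=R.as_matrix()[:,2];print(z,"tilt",np.degrees((R.inv()*toolR(60)).magnitude()))
E
```

```text
[-0.82882927  0.36233245 -1.7237512 ] [ 0.20356095 -0.16065557  0.04034979] 43.76962537863904 29.985803067684174 [0.57128694 0.00438951 0.25437914]
[-0.24599681 -0.43603378 -0.86565589] tilt 90.0428215731049
```

Emit:
{"fn": "servo_tool", "kwargs": {"deltas": [[0, 0, 0, 0, 0, 0], [0, 0, 0, 0, 0, 0], [0, 0, 0, 0, 0, 0], [0, 0, 0, 0, 0, 0], [0, 0, 0, 0, 0, 0], [0, 0, 0, 0, 0, 0], [0, 0, 0, 0, 0, 0], [0, 0, 0, 0, 0, 0]], "hand": -1}}

```text
clock: 6.7
position: [0.5709, 0.0036, 0.2549]
tool_rot: [0.13, 0.834, 0.488, -0.223]
contact_force: [0.7, 0.1, 0.8]
width: 1.0
finger_force: 0.0
```

Emit:
{"fn": "servo_tool", "kwargs": {"deltas": [[0, 0, -0.02, 0, 0, 0], [0, 0, -0.05, 0, 0, 0], [0, 0, -0.09, 0, 0, 0], [0, 0, -0.13, 0, 0, 0], [0, 0, -0.18, 0, 0, 0], [0, 0, -0.22, 0, 0, 0], [0, 0, -0.22, 0, 0, 0]]}}

```text
clock: 7.4
position: [0.6152, 0.0816, 0.4111]
tool_rot: [0.131, 0.834, 0.488, -0.219]
contact_force: [0.5, -0.2, -1.0]
width: 0.999
finger_force: 0.0
```

```bash
python3 - <<'E'
from h import *
p,R,s=cur();print(s['clock'],s['contact_force'],s['width']*93,p)
# predicted standing bottle
b=pivot-d*.036;print("pred base",b,[ (n,proj(n,b+up*.175).round(1),proj(n,b+up*.147).round(1)) for n in("top","side")])
im=robot.snapshot("top"); im2=robot.snapshot("side")
cv2.imwrite("pics/t5.png",im[:,:,::-1]);cv2.imwrite("pics/s5.png",im2[:,:,::-1])
cv2.imwrite("pics/m5.png",np.hstack([cv2.resize(x[110:250,240:370],None,fx=3,fy=3,interpolation=2) for x in(im,im2)])[:,:,::-1])
E
```

```text
7.4 [ 0.4867606  -0.19429939 -0.95853595] 92.93745430707541 [0.61519165 0.0815668  0.41107233]
pred base [0.5706056 0.0049876 0.12     ] [('top', array([296.4, 194.9]), array([296.2, 195.8])), ('side', array([274.2, 151.6]), array([274.2, 160.2]))]
```

View pics/m5.png

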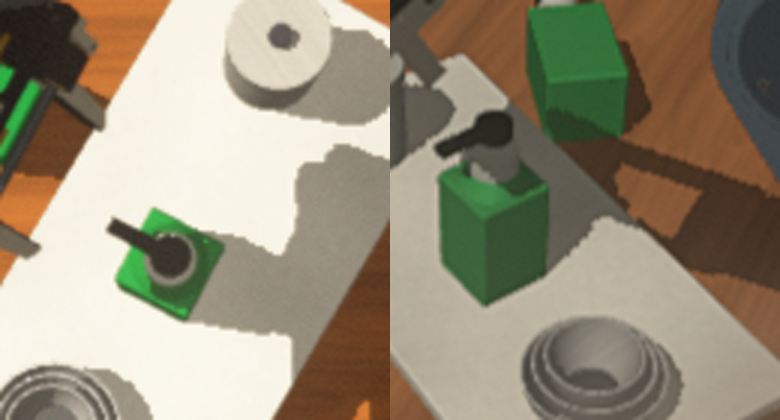

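The bottle stands upright. The head centre is at top-view pixel (295.7,195.3) and side-view pixel (273.8,152.3), which matches the prediction. Next I go above it with the fingers shut.

```bash
python3 - <<'E'
from h import *
X,e=tri((273.8,152.3),(295.7,195.3));print(X,e,onz("top",(295.7,195.3),.295))
t=onz("top",(295.7,195.3),.295); rows([(t+up*.05,toolR(0)),(t+up*.01,toolR(0))])
E
```

```text
[0.57021811 0.00683266 0.29400854] 0.0012307198115506593 [0.5695608  0.00661438 0.295     ]
[-0.0547, -0.0038, 0.1208, 0.0004, 0.2487, 0.003]
[-0.0298, -0.0037, 0.1642, 0.0004, 0.2487, 0.003]
```

Emit:
{"fn": "servo_tool", "kwargs": {"deltas": [[-0.055, -0.004, 0.05, 0, 0.07, 0], [-0.055, -0.004, 0.1, 0, 0.14, 0], [-0.055, -0.004, 0.121, 0, 0.21, 0.002], [-0.055, -0.004, 0.121, 0, 0.249, 0.003], [-0.055, -0.004, 0.121, 0, 0.249, 0.003], [-0.055, -0.004, 0.121, 0, 0.249, 0.003], [-0.055, -0.004, 0.121, 0, 0.249, 0.003], [-0.055, -0.004, 0.121, 0, 0.249, 0.003], [-0.055, -0.004, 0.121, 0, 0.249, 0.003]], "hand": 1}}

```text
clock: 8.4
position: [0.5693, 0.0073, 0.345]
tool_rot: [-0.0, 0.864, 0.503, -0.0]
contact_force: [-0.4, 0.3, -0.3]
width: 0.275
finger_force: 0.0
```

```bash
python3 - <<'E'
from h import *
p,R,s=cur();print(s['clock'],s['contact_force'],s['width'],p,R.as_matrix()[:,2])
t=np.array([.570,.0062,.295]); rows([(t+up*.006,toolR(0)),(t-up*.008,toolR(0))])
E
```

```text
8.4 [-0.38077529  0.26572949 -0.29707807] 0.2746552430610505 [0.56925834 0.00734381 0.34498083] [-5.33268869e-04 -2.14766273e-04 -9.99999835e-01]
[-0.0008, 0.0015, 0.055, -0.0002, 0.0002, 0.0007]
[-0.0008, 0.0015, 0.0725, -0.0002, 0.0002, 0.0007]
```

Emit:
{"fn": "servo_tool", "kwargs": {"deltas": [[-0.001, 0.001, 0, 0, 0, 0.001], [-0.001, 0.001, 0, 0, 0, 0.001], [-0.001, 0.001, 0.01, 0, 0, 0.001], [-0.001, 0.001, 0.03, 0, 0, 0.001], [-0.001, 0.001, 0.05, 0, 0, 0.001], [-0.001, 0.001, 0.055, 0, 0, 0.001], [-0.001, 0.001, 0.055, 0, 0, 0.001]], "hand": 1}}

```text
clock: 9.1
position: [0.5687, 0.0052, 0.3006]
tool_rot: [-0.001, 0.865, 0.502, -0.001]
contact_force: [-0.0, 0.0, -0.8]
width: 0.005
finger_force: 0.0
```

Emit:
{"fn": "servo_tool", "kwargs": {"deltas": [[0, 0, 0.003, 0, 0, 0], [0, 0, 0.006, 0, 0, 0], [0, 0, 0.009, 0, 0, 0], [0, 0, 0.012, 0, 0, 0], [0, 0, 0.015, 0, 0, 0], [0, 0, 0.0175, 0, 0, 0], [0, 0, 0.0175, 0, 0, 0]]}}

```text
clock: 9.8
position: [0.5695, 0.0051, 0.2879]
tool_rot: [0.0, 0.865, 0.502, 0.001]
contact_force: [0.2, -0.6, 6.2]
width: 0.002
finger_force: 2.7
```

Emit:
{"fn": "servo_tool", "kwargs": {"deltas": [[0, 0, 0.0025, 0, 0, 0], [0, 0, 0.005, 0, 0, 0], [0, 0, 0.006, 0, 0, 0], [0, 0, 0.006, 0, 0, 0]]}}

```text
clock: 10.2
position: [0.5695, 0.0051, 0.2837]
tool_rot: [0.001, 0.865, 0.502, 0.001]
contact_force: [0.0, 0.2, 7.7]
width: 0.006
finger_force: 3.8
```

Emit:
{"fn": "servo_tool", "kwargs": {"deltas": [[0, 0, 0.001, 0, 0, 0], [0, 0, 0.002, 0, 0, 0], [0, 0, 0.002, 0, 0, 0]]}}

```text
clock: 10.5
position: [0.5695, 0.0051, 0.2832]
tool_rot: [0.001, 0.865, 0.502, 0.001]
contact_force: [-2.9, 0.2, 12.9]
width: 0.01
finger_force: 6.1
```

Emit:
{"fn": "servo_tool", "kwargs": {"deltas": [[0, 0, 0.001, 0, 0, 0], [0, 0, 0.001, 0, 0, 0], [0, 0, 0.001, 0, 0, 0]]}}

```text
clock: 10.8
position: [0.5696, 0.005, 0.2832]
tool_rot: [0.001, 0.865, 0.502, 0.002]
contact_force: [-3.8, 0.6, 15.0]
width: 0.005
finger_force: 7.7
```

The pump is on its stop: the force rose to 15 N with no further travel. Now I release it and back off.

Emit:
{"fn": "servo_tool", "kwargs": {"deltas": [[0, 0, -0.006, 0, 0, 0], [0, 0, -0.014, 0, 0, 0], [0, 0, -0.022, 0, 0, 0], [0, 0, -0.04, 0, 0, 0], [0, 0, -0.07, 0, 0, 0], [0, 0, -0.11, 0, 0, 0], [0, 0, -0.15, 0, 0, 0], [0, 0, -0.15, 0, 0, 0]]}}

```text
clock: 11.6
position: [0.5703, 0.005, 0.4045]
tool_rot: [0.002, 0.865, 0.502, 0.003]
contact_force: [-0.0, 0.9, 1.3]
width: 0.004
finger_force: 0.0
```

Emit:
{"fn": "servo_tool", "kwargs": {"deltas": [[-0.06, 0, 0, 0, 0, 0], [-0.12, 0, 0, 0, 0, 0], [-0.18, 0, 0, 0, 0, 0], [-0.24, 0, 0, 0, 0, 0], [-0.3, 0, 0, 0, 0, 0], [-0.3, 0, 0, 0, 0, 0], [-0.3, 0, 0, 0, 0, 0], [-0.3, 0, 0, 0, 0, 0]]}}

```text
clock: 12.4
position: [0.4501, -0.2023, 0.3995]
tool_rot: [-0.001, 0.865, 0.502, 0.0]
contact_force: [0.1, 0.4, 0.2]
width: 0.008
finger_force: 0.0
```

```bash
python3 - <<'E'
from h import *
p,R,s=cur();print(s['clock'],s['contact_force'],p)
im=robot.snapshot("top"); im2=robot.snapshot("side")
cv2.imwrite("pics/m6.png",np.hstack([cv2.resize(x[110:250,240:370],None,fx=3,fy=3,interpolation=2) for x in(im,im2)])[:,:,::-1])
E
```

```text
12.4 [0.09572648 0.38357862 0.20666846] [ 0.45009801 -0.20228705  0.39953891]
```

View pics/m6.png

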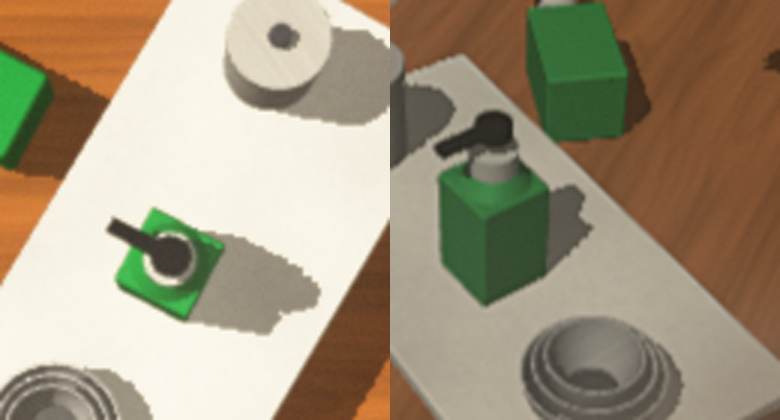

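The bottle stands upright at the same place as before the press (top crop 168,257). The head is back up, and the bowls and dabba have not moved.

```bash
python3 -c "
from rig import robot; print(robot.finish_job())"
```

```text
the job is handed in; nothing more can be done
None
```

The dispenser stands upright on the shelf. Its pump was pressed onto its stop (15 N, no further travel) and sprang back up, and the job was handed in at about 12.5 s; the final images show the bowls and dabba unmoved, and the arm never went near the tray or spoon rest.

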